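Set out a slate for edge dressing

ROBOT

A 6-joint arm with a two-finger parallel gripper is mounted at the origin on the work surface. World frame = base frame: x ahead of the robot, y to its left, z up, the work surface at z = 0. Lengths are in m, angles in degrees, forces in N, time in s.
With the tool pointing down it reaches from about 0.3 to 0.75 m from the base axis. Payload 8.5 kg.
Tool frame: the origin (TCP) lies on the centre line of the jaws, within the pads' length; the fingertips stand 22 mm ahead of it and the grasp point (between the pads) lies 3 mm ahead of it (env.tip_reach is the distance from the TCP to the fingertips, in m); y points along the fingers, z is the direction in which the jaws open and shut, and the axes are right-handed (so a half turn about y gives the same grasp; the last joint's range is limited). The gripper opens to 85 mm and grips with 20 to 120 N. Pads are 22 mm wide; open, the fingers measure 114 mm over their backs; the gripper's body (76 mm by 85 mm) begins 54 mm behind the grasp point. The pads swing forward as they close: fully open they stand 13 mm farther back than shut.
Start: joints at [64.383, 21.807, 74.336, -0, 83.858, -12.336], TCP at [0.126, 0.535, 0.253] pointing down, gripper open.
Joint ranges: [-178.18, 178.18], [-50.72, 133.34], [12.68, 142.11], [-81.47, 261.47], [9.98, 163.14], [-165.26, 165.26]. Speed limits (degrees/s): [136.94, 136.94, 180, 180, 180, 180].

INTERFACE

Orientations are given as a 3x3 rotation matrix whose columns are the frame's x, y, z axes.
In Python, from rig import env, get_image gives the robot as it stands. The module is installed in compiled form; this text tells all that it offers.
- The arm moves only by the tool carry_out, never from a script. Its argument "targets" is a list that holds one entry, the list of rows, each a list of 7 numbers: the closure, from 0 (fully open) to 1 (shut), then the shift along the world's x, y, z in mm, then the turn, a rotation vector about the world's x, y, z in degrees. In form: [[[claw, dx, dy, dz, ax, ay, az], ...]]. A call has 1 to 20 rows; each row is the pose to reach, as a shift and turn from the pose commanded when the call began; what a row does not reach only later rows make up. A row lasts 1/12 s, in which the tool goes at most 41.7 mm and 7.16 degrees, less where a joint would pass 70% of its speed; a pose out of reach is approached as far as the arm can. A call with a gripper value outside its range is refused whole. The fingers move at their own pace and stop on an object; "squeeze" is the grip in N (left out, the last holds). Time passes only in rows, so rows that repeat a pose let the fingers close. It gives the time, the measured TCP pose, the force and the opening at its end, in the units of the state.
- env.observe(): the state, without advancing time (a new reading comes with each control period).
- get_image(name): name is "scene" or "top" or "wrist"; returns a dict with "img" (400x640x3 uint8, red, green, blue), "fx", "fy", "cx", "cy" (pixels), "rvec" (rotation vector, rad) and "tvec" (3), from world to camera coordinates, as OpenCV has them. Camera axes: x right, y down, z forward; pixel columns grow to the right and rows downward; lengths in m; the calibration is good to about 2 mm. A picture is of the moment at which its call begins. There is no depth.
- env.close_job(): hands the job in, once; it reports no verdict.
The state is a dict: "time_s": time; "q": joint angles; "qvel": joint speeds; "joint_efforts": joint torques, N m; "position": TCP position; "tool_rot": TCP orientation; "ft_force": force on the tool from outside, world axes, zero at the start; "wrist_torque": the same for the moment, N m; "grip_width": finger opening in m.
Only numpy, scipy, OpenCV 4.12 (cv2) and the standard library are available. Lean on these libraries where they do the work, as an engineer would, in place of code of your own. Each camera call takes 0.05 s, during which the arm holds its last target.

TASK

Push the thin slate plate along the ledge of the grey stone until its end sticks out about 5 cm past the end of the stone where the chip tray stands, and push it back so that its long side lies flush along the stone's upstand, ready for its edge to be dressed. Only push it with the fingers: do not lift or tip it off the ledge, and leave the other things where they are.

Things in the scene. Friction and masses are not known exactly. Their poses are not given: they have to be found in the camera images.
- stone: Light grey stone sill piece with an L-shaped section, fixed on the table, 220 mm (its x) by 320 mm (its y). Origin at the centre of its underside, on the table; z up. Ledge: flat top 60 mm above the table, from x = -50 to x = +110 mm, over the full length y = -160 to +160 mm, open at both ends and at the far (+x) side. Upstand: the raised strip from x = -110 to x = -50 mm (the robot's side), top 90 mm above the table; its upright face at x = -50 mm faces +x.
- slate_center (a point): Centre (half-way up) of the loose dark slate plate that lies flat on the ledge: 90 mm (its x) by 180 mm (its y) by 8 mm thick, plain but for a small drilled hole marked near each end, 0.25 to 0.5 kg. Its y axis is its long direction and starts roughly along the stone's y. Flush against the upstand its centre lies at x = -5 mm in the stone's frame; with 50 mm sticking out its centre lies at y = +120 or -120 mm.
- tray: Black open tray with stone chips in it, fixed on the table close to one end of the stone (the +y or the -y end in the stone's frame: it differs), 180 x 120 mm, 40 mm high. Origin at the centre of its underside. The slate has to stick out at this end.
- wedge: Bystander, loose: hardwood wedge, 30 x 70 x 20 mm, lying on top of the stone's upstand. Origin at the underside.
- offcut: Bystander, loose: sawn stone offcut, a plain block 120 x 80 x 45 mm, on the table at the end of the stone opposite the tray. Origin at the underside.
- mallet: Bystander, loose: round wooden mallet standing on its head, handle up, 225 mm tall, head up to 110 mm across. Origin at the underside.
- chisel_flat: Bystander, loose: steel flat chisel lying on the table beyond the stone, 208 mm long, 30 mm wide blade, 14 mm high. Origin at the underside.
- chisel_point: Bystander, loose: steel point chisel lying on the table beyond the stone, 208 mm long, 14 mm high. Origin at the underside.
- square: Bystander, loose: steel try square lying on the table, legs 120 and 170 mm, 14 mm high. Origin at the underside.
- water: Bystander, loose: white plastic bottle, 70 mm across, 170 mm tall. Origin at the underside.
Not all that is in view belongs to the job. What is meant by the part that bears slate_center is not pink, and is the smaller of those in its own colour.

How it is judged (in metres and radians):
At the end, for the whole second after the job is handed in: The slate lies flat on the ledge, sticking out 35 to 65 mm past the stone's end on the tray's side, its long side within about 6 mm of the upstand and parallel to it within 0.05 rad (((y of tray in the frame of stone above 0 m and y of slate_center in the frame of stone between 0.105 and 0.135 m) or (y of tray in the frame of stone below 0 m and y of slate_center in the frame of stone between -0.135 and -0.105 m)) and x of slate_center in the frame of stone below 0.001 m and angle between the y axis of slate_center and the y axis of stone, either way round below 0.05 rad and z of slate_center in the frame of stone between 0.061 and 0.067 m and angle between slate_center's own z axis and vertical below 0.03 rad); the robot touches nothing.
It fails at once if the slate is lifted more than 10 mm off the ledge (z of slate_center in the frame of stone above 0.074 m).
It fails at once if the slate is tipped more than 0.2 rad (angle between slate_center's own z axis and vertical above 0.2 rad).
It fails at once if the slate falls off the ledge (z of slate_center in the frame of stone below 0.05 m).
It fails at once if a bystander is moved more than 20 mm (distance of any of wedge, offcut, mallet, chisel_flat, chisel_point, square, water from where it was at the start of the episode above 0.02 m).
It also fails if it takes over 51 s, if anything falls off the work surface, if the arm or the gripper's body presses on something with over 40 N, if the wrist force passes 120 N, or if a joint passes its speed limit or range.

## Working session

There is one attempt and no reset: what is moved stays moved. The work goes in short steps, Python scripts to look and compute and a tool call to move; the robot and the scene stay as the last step left them, time stands still between calls to the robot, and variables do not carry over. Pictures are saved under pics/ and viewed, and the job is handed in when it is done.

Besides the shell and the picture viewer there is one more tool, called after "Call:" as name([rows], argument=value, ...), one row to a line, values as JSON. carry_out: Moves the arm, as the interface text tells. Its arguments: {"type":"object","properties":{"targets":{"type":"array"},"squeeze":{"type":"number"}},"required":["targets"]}

```bash
mkdir -p pics; python3 - <<'E'
from rig import env,get_image
import cv2
for n in ["scene","top","wrist"]:
    d=get_image(n); cv2.imwrite(f"pics/{n}0.png",d["img"][:,:,::-1]); print(n,d["fx"],d["fy"],d["cx"],d["cy"],d["rvec"],d["tvec"])
print(env.observe()); print(env.tip_reach)
E
```

```text
scene 511.5295052742838 511.5295052742838 322.0433826176045 194.93016444165428 [ 2.46690225  0.74851965 -0.20950682] [-0.41975826 -0.23428432  1.69300201]
top 385.48610317369935 385.48610317369935 317.06964748331364 203.77945759113513 [ 2.18766018 -2.12149616  0.18355947] [-0.06333672  0.49892888  1.24883426]
wrist 287.606543686898 287.606543686898 320.2006454531755 202.32441757195525 [-2.28275851 -1.80834333 -0.25131198] [-0.54909374 -0.03585682  0.37886895]
{'time_s': 0.15, 'q': array([ 6.43838772e+01,  2.18328138e+01,  7.43709860e+01,  5.02120599e-04,
        8.38580644e+01, -1.23353157e+01]), 'qvel': array([ 0.0656547 , -0.07753114, -0.07784387,  0.01214798, -0.02901034,
        0.05643183]), 'joint_efforts': array([ 2.52698665e-03, -4.48620987e+01, -2.31343299e+01, -1.30799203e-04,
        3.80951213e-03,  9.76378999e-06]), 'position': array([0.12626007, 0.53511681, 0.25286945]), 'tool_rot': array([[ 9.73255607e-01, -4.74669447e-04,  2.29724397e-01],
       [-2.29724763e-01, -9.69842585e-04,  9.73255153e-01],
       [-2.39177982e-04, -9.99999417e-01, -1.05294806e-03]]), 'ft_force': array([ 0.56267698, -0.69206159, -0.58392561]), 'wrist_torque': array([-0.03465256,  0.01118974,  0.01548928]), 'grip_width': 0.08525410776016662}
0.022
```

View pics/scene0.png

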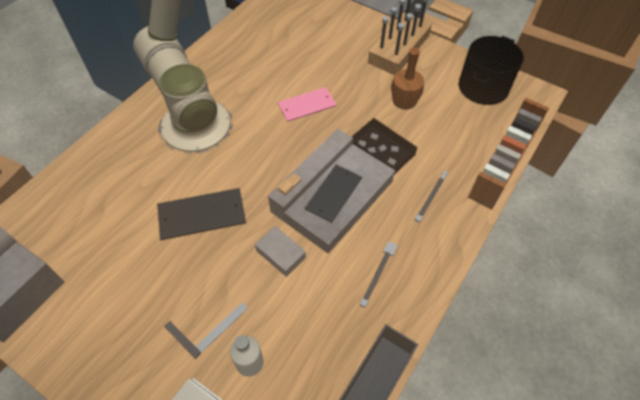

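View pics/top0.png

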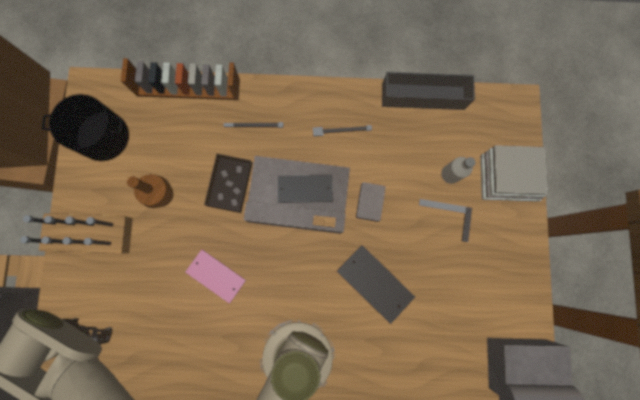

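View pics/wrist0.png

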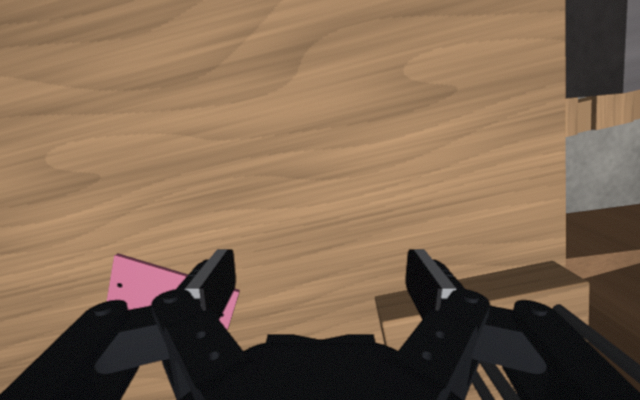

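The top view shows the stone at about (298,193) and the tray at (228,183), on the stone's left (+y) end. There are three plates: dark on the ledge (305,189), a larger dark one on the table (375,284), and a pink one (215,276). The one on the ledge fits, since it is not pink and is the smaller of the dark ones. I'll confirm that in an enlarged crop.

```bash
cat > h.py <<'E'
import numpy as np,cv2
from rig import env,get_image
def ray(d,uv,z):
    R,_=cv2.Rodrigues(np.array(d["rvec"])); t=np.array(d["tvec"])
    c=-R.T@t; v=R.T@np.array([(uv[0]-d["cx"])/d["fx"],(uv[1]-d["cy"])/d["fy"],1.])
    return c+v*(z-c[2])/v[2]
def proj(d,P):
    K=np.array([[d["fx"],0,d["cx"]],[0,d["fy"],d["cy"]],[0,0,1.]])
    return cv2.projectPoints(np.array(P,float).reshape(-1,1,3),np.array(d["rvec"]),np.array(d["tvec"]),K,None)[0].reshape(-1,2)
def crop(d,x0,y0,x1,y1,s,name):
    im=d["img"][y0:y1,x0:x1,::-1]
    im=cv2.resize(im,None,fx=s,fy=s,interpolation=cv2.INTER_CUBIC)
    im=np.clip(im.astype(float)*1.5,0,255).astype(np.uint8)
    cv2.imwrite("pics/"+name,im)
E
python3 - <<'E'
from h import *
crop(get_image("top"),200,140,360,240,5,"c1.png")
crop(get_image("scene"),260,110,420,260,4,"c2.png")
E
```

```text
(no output)
```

View pics/c1.png

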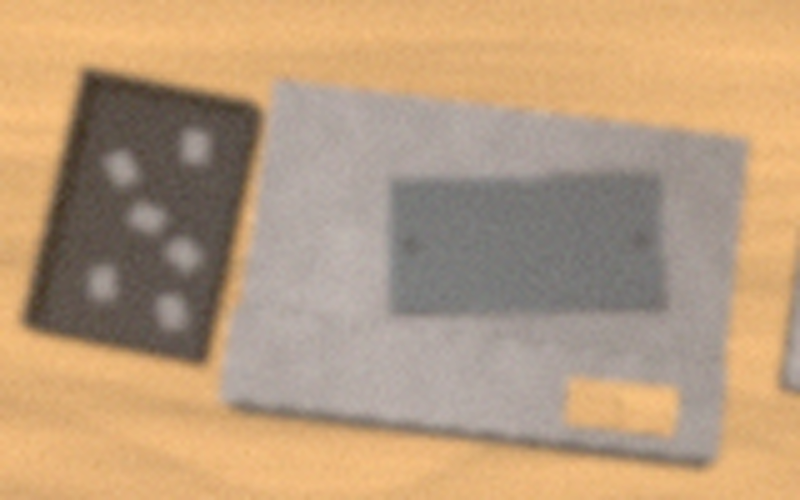

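View pics/c2.png

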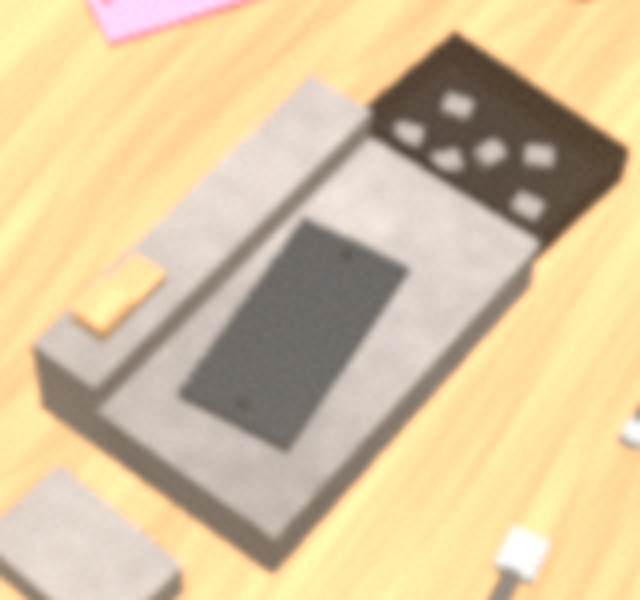

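The crops confirm it: the small dark plate with two holes is on the ledge, and the tray is at the +y end. Next I fit the stone and slate poses from the corners in both cameras.

```bash
cat > fit.py <<'E'
from h import *
from scipy.optimize import least_squares
def T(p,P):
    P=np.array(P,float); c,s=np.cos(p[2]),np.sin(p[2])
    return np.c_[p[0]+c*P[:,0]-s*P[:,1],p[1]+s*P[:,0]+c*P[:,1],P[:,2]]
def fit(obs,p0):
    f=lambda p:np.concatenate([(proj(d,T(p,P))-uv).ravel() for d,P,uv in obs])
    r=least_squares(f,p0,loss='soft_l1'); return r.x,np.round(f(r.x).reshape(-1,2),1).tolist()
def slate_local(st,sl):
    c,s=np.cos(st[2]),np.sin(st[2]); dx,dy=sl[0]-st[0],sl[1]-st[1]
    return c*dx+s*dy,-s*dx+c*dy,np.degrees(sl[2]-st[2])
E
python3 - <<'E'
from fit import *
a=get_image("top");b=get_image("scene")
A=lambda l:np.array(l)/5.+[200-.4,140-.4]
B=lambda l:np.array(l)/4.+[260-.375,110-.375]
SP=[[.11,.16,.06],[.11,-.16,.06],[-.11,-.16,.09],[-.11,.16,.09]]
sa=(a,SP,A([[275,80],[748,140],[715,462],[228,402]]))
sb=(b,[[.11,.16,.06],[.11,-.16,.06],[-.11,-.16,.09],[-.11,.16,.09],[-.05,.16,.09]],B([[540,243],[272,540],[38,348],[312,78],[370,117]]))
LP=[[.045,.09,.068],[.045,-.09,.068],[-.045,-.09,.068],[-.045,.09,.068]]
la=(a,LP,A([[390,180],[662,175],[667,311],[392,315]]))
lb=(b,LP,B([[408,270],[288,450],[180,395],[305,220]]))
for o in ([sa,sb],[sa],[sb]): 
  st,r=fit(o,[.5,0,0]); print("stone",st,r)
for o in ([la,lb],[la],[lb]): 
  sl,r=fit(o,[.5,0,0]); print("slate",sl,r)
st=fit([sa,sb],[.5,0,0])[0];sl=fit([la,lb],[.5,0,0])[0]
print(slate_local(st,sl)); print(slate_local(fit([sb],st)[0],fit([lb],sl)[0]))
print(T(st,[[-.005,.12,0],[-.05,.16,0],[-.05,-.16,0]]))
E
```

```text
stone [ 0.53090236  0.01343384 -0.08989814] [[0.6, -0.7], [1.4, -1.0], [1.8, -0.6], [-1.1, -0.7], [0.0, -0.2], [0.4, -0.2], [-2.4, -1.1], [-0.9, -1.4], [0.2, -1.5]]
stone [ 0.52846969  0.01627545 -0.09036717] [[-0.2, 0.0], [0.6, -0.3], [0.8, 0.2], [-2.1, -0.0]]
stone [ 0.53326047  0.01149228 -0.09006004] [[0.4, 0.6], [0.7, 0.8], [-2.1, -0.3], [-0.6, -0.6], [0.5, -0.8]]
slate [ 0.54763131 -0.00797001  0.05573975] [[0.2, -0.6], [0.5, -0.8], [0.4, -1.0], [0.1, -0.6], [0.3, -1.0], [-0.2, -0.3], [-1.0, -0.7], [-0.6, -1.1]]
slate [ 0.545143   -0.00708058  0.05197435] [[-0.1, 0.0], [0.2, 0.1], [0.0, -0.2], [-0.2, 0.1]]
slate [ 0.54998698 -0.0095015   0.05473892] [[0.7, -0.2], [0.2, 0.5], [-0.6, 0.1], [-0.2, -0.4]]
(np.float64(0.01858297409289502), np.float64(-0.01981554052839446), np.float64(8.344436890025078))
(np.float64(0.018546874879323914), np.float64(-0.01940434661476001), np.float64(8.296368699410564))
[[ 0.5366958   0.13339815  0.        ]
 [ 0.4954686   0.1772766   0.        ]
 [ 0.46673992 -0.14143121  0.        ]]
```

Call:
carry_out([
  [[0,508,-551,0,0,0,8.2],[0,508,-551,0,0,0,8.2],[0,508,-551,0,0,0,8.2],[0,508,-551,0,0,0,8.2],[0,508,-551,0,0,0,8.2],[0,508,-551,0,0,0,8.2],[0,508,-551,0,0,0,8.2],[0,508,-551,0,0,0,8.2],[0,508,-551,0,0,0,8.2],[0,508,-551,0,0,0,8.2],[0,508,-551,0,0,0,8.2],[0,508,-551,0,0,0,8.2],[0,508,-551,0,0,0,8.2],[0,508,-551,0,0,0,8.2],[0,508,-551,0,0,0,8.2],[0,508,-551,0,0,0,8.2],[0,508,-551,0,0,0,8.2],[0,508,-551,0,0,0,8.2],[0,508,-551,0,0,0,8.2],[0,508,-551,0,0,0,8.2]],
])

```text
time_s: 2.02
position: [0.6352, -0.0176, 0.2521]
tool_rot: [[0.996, -0.001, 0.091], [-0.091, 0.0, 0.996], [-0.001, -1.0, 0.0]]
ft_force: [0.7, -0.5, 0.1]
grip_width: 0.0854
```

```bash
python3 - <<'E'
from h import *
d=get_image("wrist"); cv2.imwrite("pics/w1.png",d["img"][:,:,::-1])
d=get_image("scene"); crop(d,240,60,440,210,4,"s1.png")
E
```

```text
(no output)
```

View pics/w1.png

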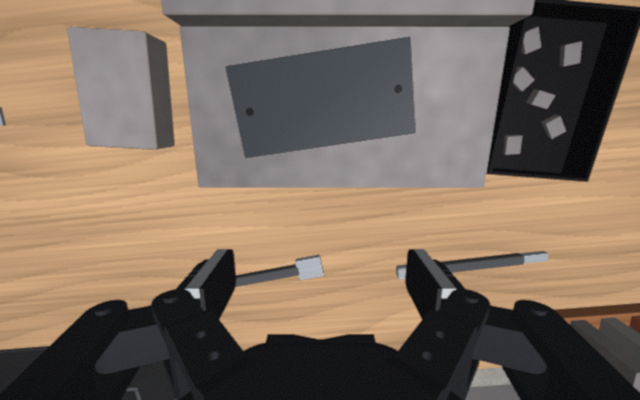

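View pics/s1.png

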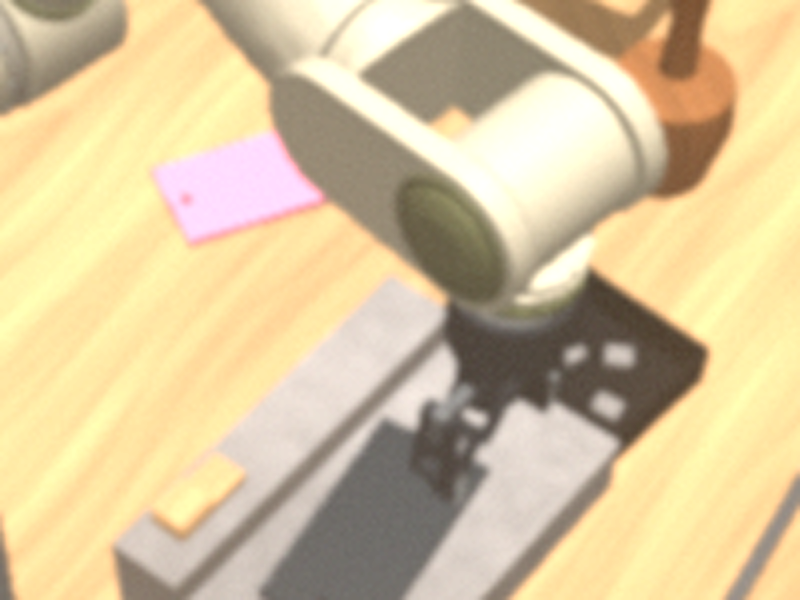

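The wrist view is sharp. It shows the ledge's far corners at (198,187) and (485,187), the slate corners at (227,66), (410,38), (415,133) and (246,157), and the upstand's foot at about row 26. I refit the poses from these points.

```bash
python3 - <<'E'
from fit import *
d=get_image("wrist")
so=(d,[[.11,-.16,.06],[.11,.16,.06],[-.05,-.16,.06],[-.05,.16,.06]],np.array([[198,187],[485,187],[182,26],[510,26]],float))
lo=(d,[[.045,.09,.068],[.045,-.09,.068],[-.045,-.09,.068],[-.045,.09,.068]],np.array([[415,133],[246,157],[227,66],[410,38]],float))
st,r=fit([so],[.53,.013,-.09]);print(st,r)
sl,r2=fit([lo],[.547,-.008,.05]);print(sl,r2,slate_local(st,sl))
print(T(st,[[.105,-.02,0],[.09,-.02,0],[.051,-.02,0],[-.005,.12,0]]))
E
```

```text
[ 0.52867982  0.01807361 -0.0882329 ] [[0.6, 0.4], [-0.2, 0.5], [-2.5, -0.4], [0.9, -0.1]]
[ 0.54573143 -0.00411421  0.05081657] [[0.7, 0.6], [-0.8, 0.8], [-1.1, -0.2], [1.2, -0.7]] (np.float64(0.018940438081354146), np.float64(-0.020598949211463716), np.float64(7.966947730433379))
[[ 0.631509   -0.01110103  0.        ]
 [ 0.61656735 -0.00977925  0.        ]
 [ 0.57771906 -0.00634263  0.        ]
 [ 0.53427348  0.1380474   0.        ]]
```

Call:
carry_out([
  [[0,-2,2,-40,0,0,0],[0,-2,2,-80,0,0,0],[0,-2,2,-120,0,0,0],[0,-2,2,-150,0,0,0],[0,-2,2,-155,0,0,0],[0,-2,2,-158,0,0,0],[0,-2,2,-161,0,0,0],[0,-2,2,-163,0,0,0],[0,-2,2,-165,0,0,0],[0,-2,2,-165,0,0,0]],
])

```text
time_s: 3.0
position: [0.6327, -0.0137, 0.0894]
tool_rot: [[0.996, 0.002, 0.088], [-0.088, -0.0, 0.996], [0.002, -1.0, -0.0]]
ft_force: [-0.0, 0.7, -0.5]
grip_width: 0.0854
```

```bash
python3 - <<'E'
from h import *
d=get_image("wrist"); cv2.imwrite("pics/w2.png",d["img"][:,:,::-1])
d=get_image("scene"); crop(d,260,110,420,260,4,"s2.png")
E
```

```text
(no output)
```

View pics/w2.png

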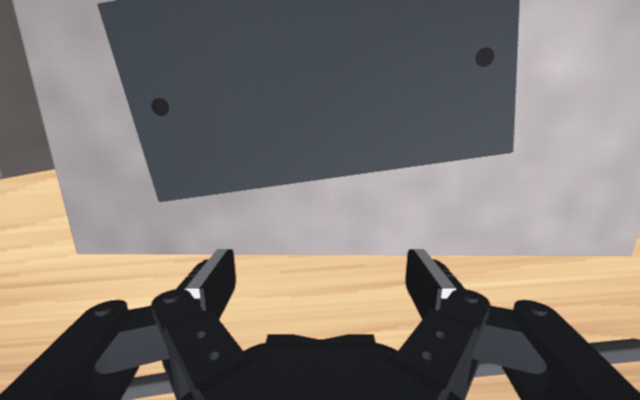

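View pics/s2.png

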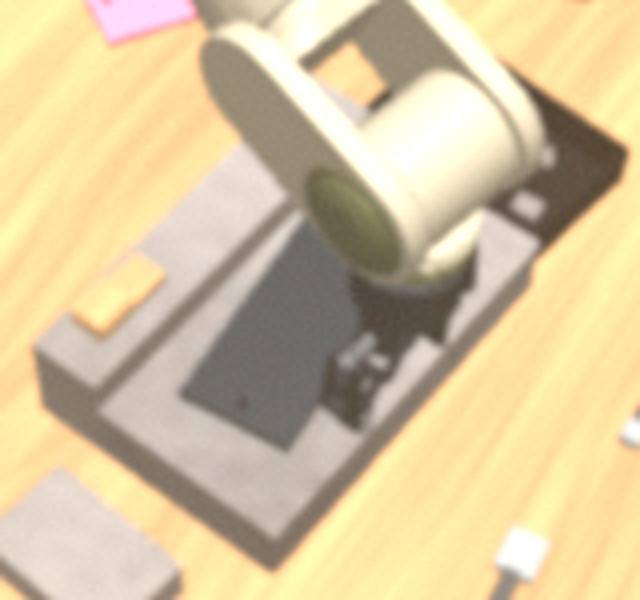

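The fingers are above the ledge, short of the slate's +x side, and there is no contact force yet. I go down slowly to feel for the ledge.

Call:
carry_out([
  [[0,0,0,-2,0,0,0],[0,0,0,-3.5,0,0,0],[0,0,0,-5,0,0,0],[0,0,0,-5,0,0,0],[0,0,0,-5,0,0,0]],
])

```text
time_s: 3.52
position: [0.6323, -0.0137, 0.0832]
tool_rot: [[0.996, -0.0, 0.089], [-0.089, 0.0, 0.996], [-0.0, -1.0, 0.0]]
ft_force: [-0.0, -0.3, 1.0]
grip_width: 0.0854
```

Call:
carry_out([
  [[0,0,0,-1,0,0,0],[0,0,0,-2,0,0,0],[0,0,0,-2,0,0,0]],
])

```text
time_s: 3.77
position: [0.6323, -0.0137, 0.0811]
tool_rot: [[0.996, -0.0, 0.089], [-0.089, 0.0, 0.996], [-0.0, -1.0, 0.0]]
ft_force: [0.1, -0.3, -0.5]
grip_width: 0.0854
```

Call:
carry_out([
  [[0,0,0,-1,0,0,0],[0,0,0,-2,0,0,0],[0,0,0,-3,0,0,0],[0,0,0,-4,0,0,0],[0,0,0,-4,0,0,0]],
])

```text
time_s: 4.18
position: [0.6322, -0.0137, 0.077]
tool_rot: [[0.996, -0.0, 0.089], [-0.089, 0.0, 0.996], [-0.0, -1.0, 0.0]]
ft_force: [-0.3, -0.0, -0.4]
grip_width: 0.0857
```

Call:
carry_out([
  [[0,0,0,-1,0,0,0],[0,0,0,-2,0,0,0],[0,0,0,-3,0,0,0],[0,0,0,-3,0,0,0]],
])

```text
time_s: 4.52
position: [0.6322, -0.0137, 0.0741]
tool_rot: [[0.996, -0.0, 0.089], [-0.089, 0.0, 0.996], [-0.0, -1.0, 0.0]]
ft_force: [-0.2, -0.5, -0.6]
grip_width: 0.0853
```

```bash
python3 - <<'E'
from h import *
d=get_image("scene"); crop(d,300,150,420,240,6,"s3.png")
E
```

```text
(no output)
```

View pics/s3.png

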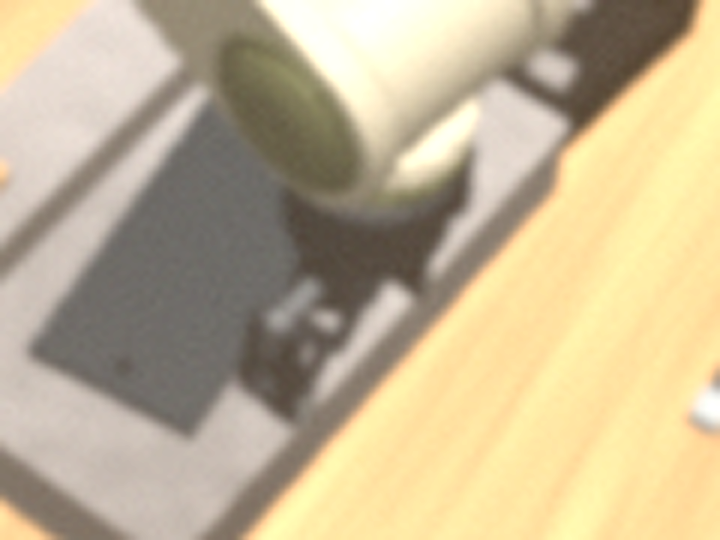

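Call:
carry_out([
  [[0,0,0,-1,0,0,0],[0,0,0,-2,0,0,0],[0,0,0,-3,0,0,0],[0,0,0,-3,0,0,0]],
])

```text
time_s: 4.9
position: [0.6322, -0.0137, 0.0711]
tool_rot: [[0.996, -0.0, 0.089], [-0.089, 0.0, 0.996], [-0.0, -1.0, 0.0]]
ft_force: [0.6, -1.1, -0.6]
grip_width: 0.0854
```

Call:
carry_out([
  [[0,0,0,-1,0,0,0],[0,0,0,-2,0,0,0],[0,0,0,-2,0,0,0]],
])

```text
time_s: 5.15
position: [0.6323, -0.0137, 0.0691]
tool_rot: [[0.996, -0.0, 0.089], [-0.089, 0.0, 0.996], [-0.0, -1.0, 0.0]]
ft_force: [0.4, 0.4, 0.7]
grip_width: 0.0851
```

Call:
carry_out([
  [[0,0,0,-1,0,0,0],[0,0,0,-1,0,0,0]],
])

```text
time_s: 5.32
position: [0.6324, -0.0137, 0.0689]
tool_rot: [[0.996, 0.0, 0.088], [-0.088, -0.0, 0.996], [0.0, -1.0, -0.0]]
ft_force: [-1.6, -0.1, 4.5]
grip_width: 0.0857
```

The ledge is felt at TCP z 0.069, so the open tips reach about 9 mm. I raise about 3 mm and push toward the upstand with both fingers.

Call:
carry_out([
  [[0,0,0,3.5,0,0,0],[0,-4,0.4,3.5,0,0,0],[0,-8,0.7,3.5,0,0,0],[0,-12,1.1,3.5,0,0,0],[0,-16,1.4,3.5,0,0,0],[0,-20,1.8,3.5,0,0,0],[0,-23,2.0,3.5,0,0,0],[0,-26,2.3,3.5,0,0,0],[0,-29,2.6,3.5,0,0,0],[0,-32,2.8,3.5,0,0,0],[0,-35,3.1,3.5,0,0,0],[0,-38,3.4,3.5,0,0,0],[0,-41,3.6,3.5,0,0,0],[0,-44,3.9,3.5,0,0,0],[0,-46,4.1,3.5,0,0,0],[0,-48,4.3,3.5,0,0,0],[0,-48,4.3,3.5,0,0,0]],
])

```text
time_s: 6.73
position: [0.584, -0.0093, 0.0718]
tool_rot: [[0.996, -0.0, 0.089], [-0.089, 0.0, 0.996], [-0.0, -1.0, 0.0]]
ft_force: [-0.1, -0.9, -0.0]
grip_width: 0.0854
```

```bash
python3 - <<'E'
from h import *
d=get_image("wrist"); cv2.imwrite("pics/w4.png",d["img"][:,:,::-1])
d=get_image("scene"); crop(d,260,110,420,260,4,"s4.png")
E
```

```text
(no output)
```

View pics/w4.png

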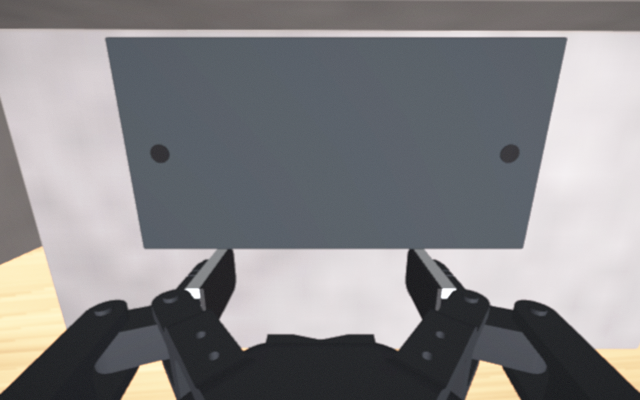

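View pics/s4.png

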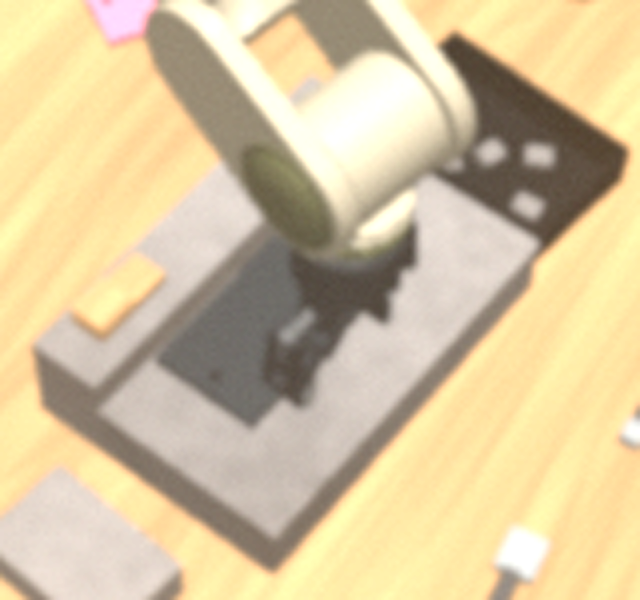

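The slate is now square and close to the upstand, with a gap of about 5 mm. Next I retreat, rise, close the fingers, turn 90° and move to its -y end.

Call:
carry_out([
  [[0,10,-1,0,0,0,0],[0,14,-1,30,0,0,0],[1,14,-1,70,0,0,-4],[1,0,-30,98,0,0,-11],[1,-20,-60,98,0,0,-18],[1,-40,-90,98,0,0,-25],[1,-62,-120,98,0,0,-32],[1,-62,-120,98,0,0,-39],[1,-62,-120,98,0,0,-46],[1,-62,-120,98,0,0,-53],[1,-62,-120,98,0,0,-60],[1,-62,-120,98,0,0,-67],[1,-62,-120,98,0,0,-74],[1,-62,-120,98,0,0,-81],[1,-62,-120,98,0,0,-88],[1,-62,-120,98,0,0,-90],[1,-62,-120,98,0,0,-90],[1,-62,-120,98,0,0,-90]],
])

```text
time_s: 8.33
position: [0.5223, -0.1294, 0.1698]
tool_rot: [[-0.087, -0.0, 0.996], [-0.996, 0.0, -0.087], [-0.0, -1.0, -0.0]]
ft_force: [0.5, -0.4, -0.1]
grip_width: -0.0
```

```bash
python3 - <<'E'
from h import *
print(env.observe()["q"])
d=get_image("wrist"); cv2.imwrite("pics/w5.png",d["img"][:,:,::-1])
d=get_image("scene"); crop(d,260,110,420,260,4,"s5.png")
d=get_image("top"); crop(d,200,140,360,240,5,"t5.png")
E
```

```text
[-2.65249287e+01  2.49987586e+01  8.39981090e+01  4.86354710e-04
  7.10200221e+01 -2.15366935e+01]
```

View pics/w5.png

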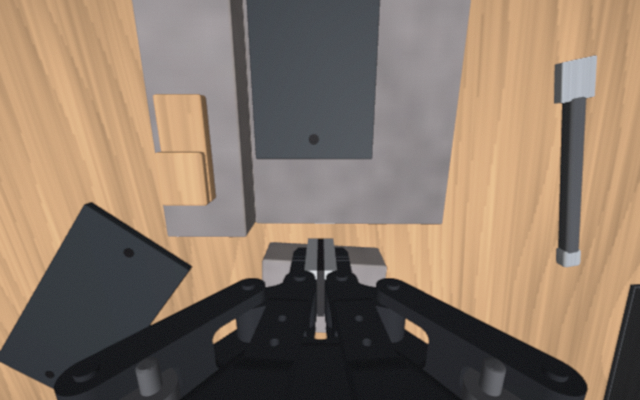

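View pics/s5.png

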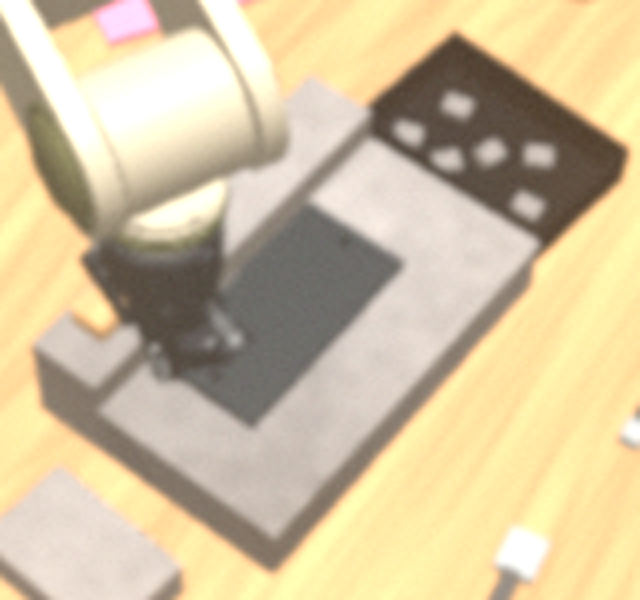

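Wrist view: the slate's -y corners are at (256,159) and (372,158). The ledge's -y corners are at (443,222) and about (254,222). I measure these before going down.

```bash
python3 - <<'E'
from fit import *
d=get_image("wrist")
P=[ray(d,(443,222),.06),ray(d,(254,222),.06),ray(d,(256,159),.068),ray(d,(372,158),.068)]
print(np.round(P,4)); 
st=(.529,.016,-.0885)
for p in P: print(np.round(slate_local(st,[p[0],p[1],0])[:2],4))
# visible tip
p=env.observe()["position"]; print(slate_local(st,[p[0],p[1],0])[:2])
E
```

```text
[[ 0.6249 -0.1522  0.06  ]
 [ 0.4649 -0.1383  0.06  ]
 [ 0.4763 -0.0847  0.068 ]
 [ 0.5655 -0.0917  0.068 ]]
[ 0.1104 -0.1591]
[-0.0502 -0.1594]
[-0.0436 -0.1049]
[ 0.0459 -0.104 ]
(np.float64(0.0061996653653977035), np.float64(-0.14543756874358754))
```

Call:
carry_out([
  [[1,0,0,-35,0,0,0],[1,0,0,-60,0,0,0],[1,0,0,-74,0,0,0],[1,0,0,-78,0,0,0],[1,0,0,-81,0,0,0],[1,0,0,-83,0,0,0],[1,0,0,-84.5,0,0,0],[1,0,0,-84.5,0,0,0]],
])

```text
time_s: 9.2
position: [0.5226, -0.1296, 0.0859]
tool_rot: [[-0.088, 0.001, 0.996], [-0.996, -0.001, -0.088], [0.0, -1.0, 0.001]]
ft_force: [-0.4, -0.7, -0.1]
grip_width: -0.0002
```

```bash
python3 - <<'E'
from h import *
d=get_image("wrist"); cv2.imwrite("pics/w6.png",d["img"][:,:,::-1])
E
```

```text
(no output)
```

View pics/w6.png

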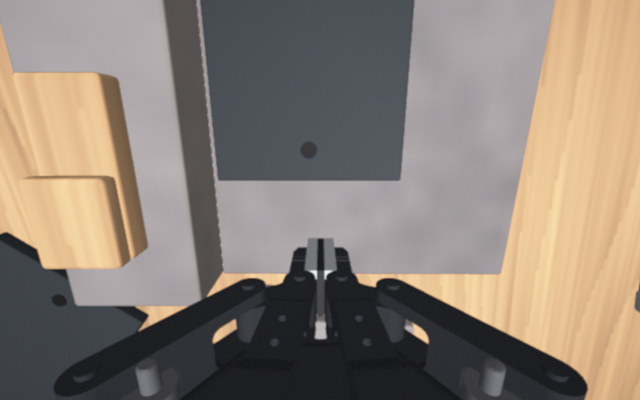

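Call:
carry_out([
  [[1,-2,6,0,0,0,0],[1,-2,12,0,0,0,0],[1,-1.4,18,0,0,0,0],[1,-0.9,24,0,0,0,0],[1,-0.6,28,0,0,0,0],[1,-0.2,32,0,0,0,0],[1,0.2,36,0,0,0,0],[1,0.5,40,0,0,0,0],[1,0.9,44,0,0,0,0],[1,1.2,48,0,0,0,0],[1,1.6,52,0,0,0,0],[1,2,56,0,0,0,0],[1,2.3,60,0,0,0,0],[1,2.7,64,0,0,0,0],[1,3,68,0,0,0,0],[1,3.4,72,0,0,0,0],[1,3.7,76,0,0,0,0],[1,4.1,80,0,0,0,0],[1,4.1,80,0,0,0,0]],
])

```text
time_s: 10.83
position: [0.5264, -0.0486, 0.0853]
tool_rot: [[-0.088, -0.0, 0.996], [-0.996, 0.001, -0.088], [-0.001, -1.0, -0.0]]
ft_force: [-0.6, -0.3, 0.4]
grip_width: -0.0003
```

```bash
python3 - <<'E'
from h import *
d=get_image("wrist"); cv2.imwrite("pics/w7.png",d["img"][:,:,::-1])
E
```

```text
(no output)
```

View pics/w7.png

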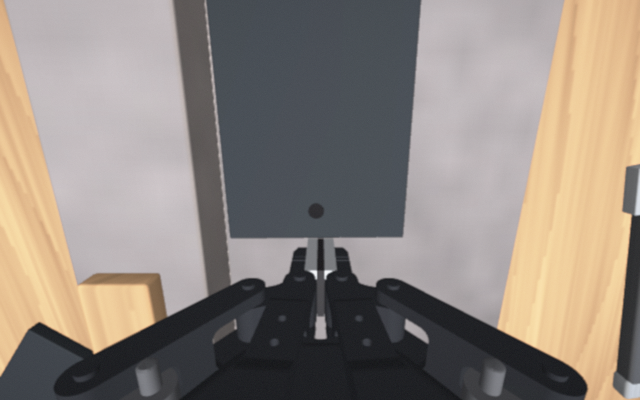

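```bash
python3 - <<'E'
from fit import *
d=get_image("wrist"); st=(.529,.0165,-.0885)
for uv in [(231,238),(403,237)]:
  p=ray(d,uv,.068); print(np.round(slate_local(st,[p[0],p[1],0])[:2],4))
p=env.observe()["position"]; print(slate_local(st,[p[0],p[1],0])[:2])
E
```

```text
[-0.0431 -0.0544]
[ 0.0457 -0.0537]
(np.float64(0.0030623678662707486), np.float64(-0.06541997453664056))
```

The slate is square, with its end at TCP +11 mm, so it needs 84 mm more.

Call:
carry_out([
  [[1,0.4,4.5,0,0,0,0],[1,0.8,9,0,0,0,0],[1,1.2,13.5,0,0,0,0],[1,1.6,18,0,0,0,0],[1,2,22.5,0,0,0,0],[1,2.4,27,0,0,0,0],[1,2.8,31.5,0,0,0,0],[1,3.2,36,0,0,0,0],[1,3.6,40.5,0,0,0,0],[1,4,45,0,0,0,0],[1,4.4,49.5,0,0,0,0],[1,4.8,54,0,0,0,0],[1,5.2,58.5,0,0,0,0],[1,5.6,63,0,0,0,0],[1,6,67.5,0,0,0,0],[1,6.4,72,0,0,0,0],[1,6.8,76.5,0,0,0,0],[1,7.1,80,0,0,0,0],[1,7.3,83,0,0,0,0],[1,7.3,83,0,0,0,0]],
])

```text
time_s: 12.6
position: [0.5338, 0.0342, 0.0854]
tool_rot: [[-0.088, 0.0, 0.996], [-0.996, 0.0, -0.088], [-0.0, -1.0, 0.0]]
ft_force: [-0.6, 0.4, -0.3]
grip_width: -0.0003
```

```bash
python3 - <<'E'
from h import *
d=get_image("wrist"); cv2.imwrite("pics/w8.png",d["img"][:,:,::-1])
E
```

```text
(no output)
```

View pics/w8.png

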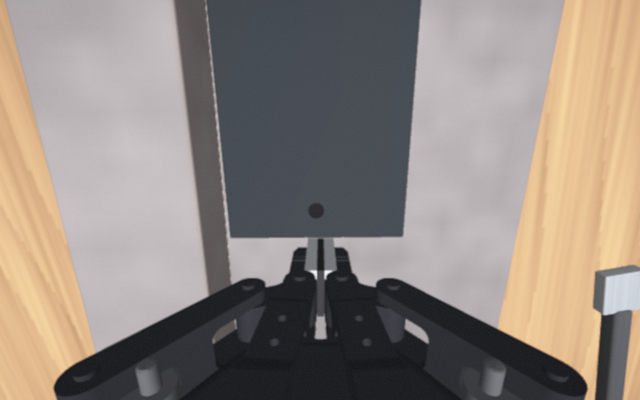

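The slate's end is on target and still square. Now I move around to its +x side for the final flush push.

Call:
carry_out([
  [[1,-0.8,-9,0,0,0,0],[1,-1,-12,30,0,0,0],[1,-1,-12,65,0,0,7],[1,5,0,85,0,0,14],[0,30,20,85,0,0,21],[0,55,40,85,0,0,28],[0,75,60,85,0,0,35],[0,89,79,85,0,0,42],[0,89,79,85,0,0,49],[0,89,79,85,0,0,56],[0,89,79,85,0,0,63],[0,89,79,85,0,0,70],[0,89,79,85,0,0,77],[0,89,79,85,0,0,84],[0,89,79,85,0,0,90],[0,89,79,85,0,0,90],[0,89,79,85,0,0,90]],
])

```text
time_s: 14.07
position: [0.6228, 0.1119, 0.1703]
tool_rot: [[0.996, -0.0, 0.092], [-0.092, 0.0, 0.996], [-0.0, -1.0, -0.0]]
ft_force: [0.4, 0.0, -0.4]
grip_width: 0.0852
```

```bash
python3 - <<'E'
from h import *
d=get_image("wrist"); cv2.imwrite("pics/w9.png",d["img"][:,:,::-1])
E
```

```text
(no output)
```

View pics/w9.png

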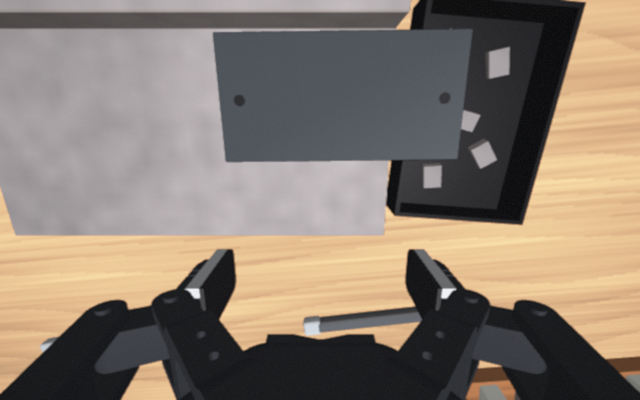

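Call:
carry_out([
  [[0,0,0,-40,0,0,0],[0,0,0,-75,0,0,0],[0,0,0,-90,0,0,0],[0,0,0,-96,0,0,0],[0,0,0,-98.5,0,0,0],[0,0,0,-98.5,0,0,0],[0,-5,0.4,-98.5,0,0,0],[0,-10,0.9,-98.5,0,0,0],[0,-15,1.3,-98.5,0,0,0],[0,-19,1.7,-98.5,0,0,0],[0,-22,1.9,-98.5,0,0,0],[0,-25,2.2,-98.5,0,0,0],[0,-28,2.5,-98.5,0,0,0],[0,-30,2.7,-98.5,0,0,0],[0,-30,2.7,-98.5,0,0,0]],
])

```text
time_s: 15.37
position: [0.5926, 0.1153, 0.0719]
tool_rot: [[0.996, 0.0, 0.089], [-0.089, -0.0, 0.996], [0.0, -1.0, -0.0]]
ft_force: [0.0, -0.5, -0.4]
grip_width: 0.0852
```

```bash
python3 - <<'E'
from h import *
d=get_image("wrist"); cv2.imwrite("pics/w10.png",d["img"][:,:,::-1])
E
```

```text
(no output)
```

View pics/w10.png

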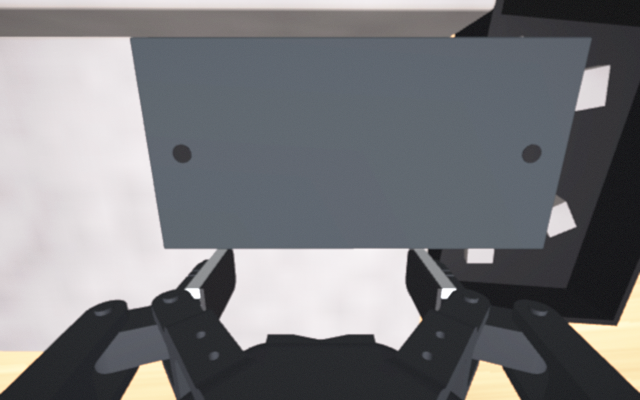

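The fingers are against the slate and it is almost flush. I creep on until the force rises.

Call:
carry_out([
  [[0,-1,0.1,0,0,0,0],[0,-2,0.2,0,0,0,0],[0,-3,0.3,0,0,0,0],[0,-4,0.4,0,0,0,0],[0,-4,0.4,0,0,0,0]],
])

```text
time_s: 15.83
position: [0.5903, 0.1153, 0.0723]
tool_rot: [[0.996, 0.004, 0.089], [-0.089, -0.0, 0.996], [0.004, -1.0, 0.0]]
ft_force: [7.2, -1.4, -1.4]
grip_width: 0.0854
```

A force of 7 N shows the slate is seated against the upstand. I back off and look.

Call:
carry_out([
  [[0,4,-0.4,0,0,0,0],[0,10,-0.9,0,0,0,0],[0,20,-1.8,0,0,0,0],[0,22,-2,30,0,0,0],[0,24,-2,65,0,0,0],[0,24,-2,100,0,0,0],[0,24,-2,100,0,0,0],[0,24,-2,100,0,0,0]],
])

```text
time_s: 16.5
position: [0.6134, 0.1138, 0.1735]
tool_rot: [[0.996, 0.003, 0.088], [-0.088, 0.0, 0.996], [0.003, -1.0, 0.0]]
ft_force: [-0.5, 0.8, 0.1]
grip_width: 0.0854
```

```bash
python3 - <<'E'
from h import *
d=get_image("wrist"); cv2.imwrite("pics/w11.png",d["img"][:,:,::-1])
d=get_image("top"); crop(d,200,120,400,250,4,"t11.png")
E
```

```text
(no output)
```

View pics/w11.png

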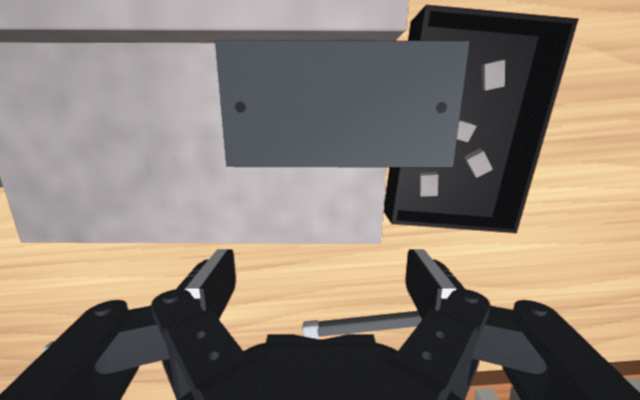

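View pics/t11.png

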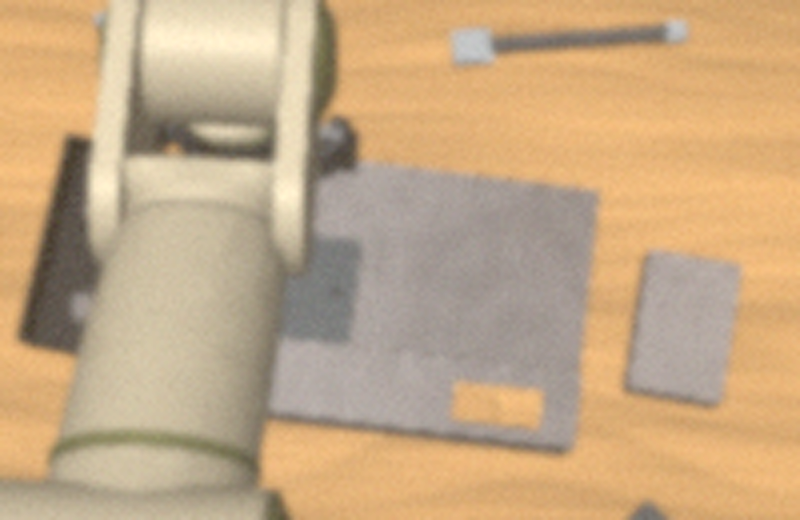

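The wrist view shows the slate sitting against the upstand and sticking out over the tray end. The slate corners are at (216,41), (469,41), (454,166) and (226,166), with the ledge corner at (381,242). I measure.

```bash
python3 - <<'E'
from fit import *
d=get_image("wrist"); st=(.529,.0165,-.0885)
sl,r=fit([(d,[[.045,.09,.068],[.045,-.09,.068],[-.045,-.09,.068],[-.045,.09,.068]],np.array([[454,166],[226,166],[216,41],[469,41]],float))],[.535,.135,-.089])
print(sl,r,slate_local(st,sl))
for uv,z in [((381,242),.06),((20,241),.06)]:
  p=ray(d,uv,z); print(np.round(slate_local(st,[p[0],p[1],0])[:2],4))
E
```

```text
[ 0.5352369  0.135723  -0.0883482] [[1.2, 2.8], [-1.2, 2.7], [-2.8, -0.8], [2.7, -0.7]] (np.float64(-0.004324978533059741), np.float64(0.11930766200654623), np.float64(0.008697308067221434))
[0.1061 0.1568]
[ 0.1053 -0.1572]
```

The scale is about 2 % off for both the stone and the slate, probably because the arm was still settling. I'll measure again from a settled picture.

```bash
python3 - <<'E'
from h import *
d=get_image("wrist"); cv2.imwrite("pics/w12.png",d["img"][:,:,::-1]); print(env.observe()["position"],env.observe()["ft_force"])
E
```

```text
[0.61218067 0.11367186 0.17018589] [0.01500427 0.04014427 0.87626466]
```

View pics/w12.png

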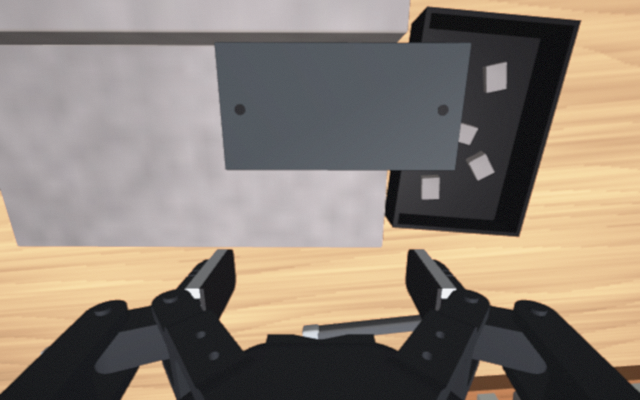

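```bash
python3 - <<'E'
from fit import *
d=get_image("wrist"); st=(.529,.0165,-.0885)
sl,r=fit([(d,[[.045,.09,.068],[.045,-.09,.068],[-.045,-.09,.068],[-.045,.09,.068]],np.array([[456,169],[226,169],[215,43],[471,43]],float))],[.535,.135,-.089])
print(r,slate_local(st,sl))
for uv,z in [((382,246),.06),((18,246),.06)]:
  p=ray(d,uv,z); print(np.round(slate_local(st,[p[0],p[1],0])[:2],4))
E
```

```text
[[0.1, 1.5], [-0.3, 1.6], [-0.9, -0.6], [1.6, -0.8]] (np.float64(-0.0031270128700674124), np.float64(0.11990234706296274), np.float64(0.0643829656031207))
[0.1095 0.1577]
[ 0.1097 -0.1598]
```

Call:
carry_out([
  [[0,-60,-40,40,0,0,0],[0,-120,-80,80,0,0,0],[0,-180,-110,110,0,0,0],[0,-200,-140,110,0,0,0],[0,-220,-180,110,0,0,0],[0,-240,-220,110,0,0,0],[0,-250,-260,110,0,0,0],[0,-250,-300,110,0,0,0],[0,-250,-330,110,0,0,0],[0,-250,-360,110,0,0,0],[0,-250,-390,110,0,0,0],[0,-250,-390,110,0,0,0],[0,-250,-390,110,0,0,0],[0,-250,-390,110,0,0,0],[0,-250,-390,110,0,0,0]],
])

```text
time_s: 18.0
position: [0.3625, -0.2761, 0.2811]
tool_rot: [[0.996, -0.001, 0.09], [-0.09, 0.002, 0.996], [-0.001, -1.0, 0.002]]
ft_force: [-0.6, -0.3, -0.6]
grip_width: 0.085
```

```bash
python3 - <<'E'
from h import *
d=get_image("scene"); crop(d,260,110,420,260,4,"s13.png")
d=get_image("top"); cv2.imwrite("pics/t13f.png",d["img"][:,:,::-1]);crop(d,200,140,360,240,5,"t13.png")
E
```

```text
(no output)
```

View pics/s13.png

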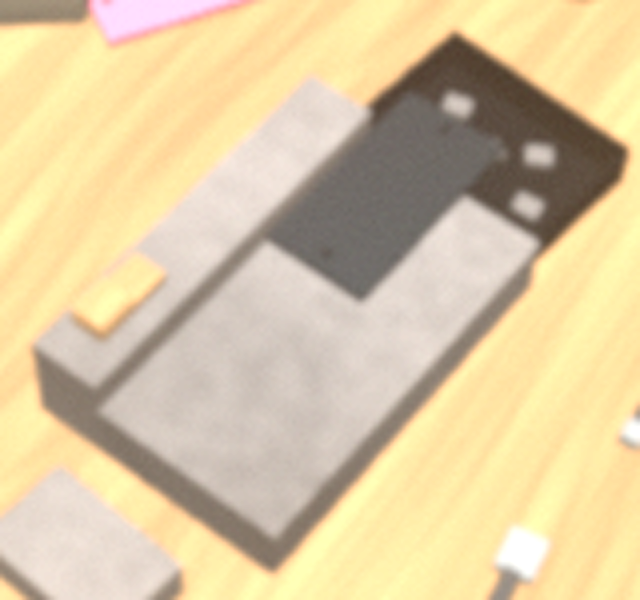

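View pics/t13.png

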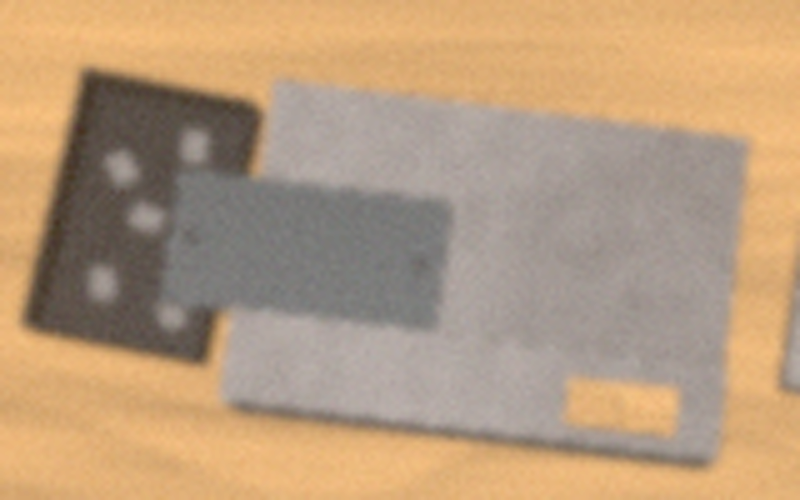

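View pics/t13f.png

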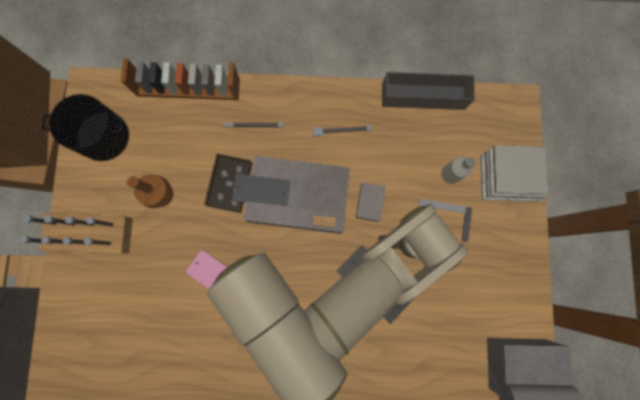

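The slate is flush, about 5 cm sticks out over the tray end, and the bystanders are unmoved. The arm is clear, so I hand in.

```bash
python3 -c "
from rig import env
print(env.close_job())"
```

```text
the job is handed in; nothing more can be done
None
```

I pushed the slate into place and handed the job in at about 18 s of the 51 s. No verdict was reported. I did it in three pushes:
1. I squared the slate near the upstand with both open fingers.
2. I slid it along the ledge toward the tray with the closed fingers on its end.
3. I pressed it against the upstand until the force reached about 7 N.

- **Slate pose:** the last settled wrist picture puts the slate's centre at x ≈ -3 mm and y ≈ +120 mm in the stone's frame, so about 50 mm sticks out. It is parallel to the upstand within about 0.1°.
- **Arm and bystanders:** the arm ended well clear, with no force on it. The bystanders in the last top view looked unmoved, though I compared them only by eye. The arm partly hid the square.
- **Disagreements:** an earlier wrist picture was taken before the arm had settled and read about 2 % off in scale, so I took it again. The final x of -3 mm differs from the ideal -5 mm by about the camera's accuracy, and the contact force indicates the slate is seated.

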